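Make up two tasting packs at the packing bench

TASK

Make up the two tasting packs: the amber bottle and the red tin go in the blue tray; the green bottle, the white jar and the steel cup go in the orange tray. Stand each one upright on the floor of a compartment of its own, the bottle always in the compartment with the black pad and the other things in the plain ones, in any order. Leave the blue bottle, the yellow tin and the wooden dowel block where they stand.

Things in the scene. Friction and masses are not known exactly. Their poses are not given: they have to be found in the camera images.
- amber_bottle: Small amber glass bottle with a black cap, 104 mm tall, standing upright with a paper band round it: body 40 mm in diameter up to 52 mm, shoulder up to 68 mm, then a straight neck and cap 26 mm in diameter from 68 to 104 mm. About 0.18 kg. Origin: centre of its underside, z up. It starts among the stock.
- green_bottle: Small green glass bottle with a brass-coloured cap, 104 mm tall, standing upright with a paper band round it: body 40 mm in diameter up to 52 mm, shoulder up to 68 mm, then a straight neck and cap 26 mm in diameter from 68 to 104 mm. About 0.18 kg. Origin: centre of its underside, z up. It starts among the stock.
- red_tin: Red tin with a red lid, upright and closed, 44 mm in diameter and 70 mm tall, straight-sided. About 0.13 kg. Origin: centre of its underside, z up. It starts among the stock.
- white_jar: White jar with a white lid, upright and closed, 44 mm in diameter and 70 mm tall, straight-sided. About 0.13 kg. Origin: centre of its underside, z up. It starts among the stock.
- steel_cup: Plain steel cup, open at the top and without a handle, straight-sided, 46 mm in outer diameter and 70 mm tall, wall 2 mm, rigid. About 0.12 kg. Origin: centre of its underside, z up. Stock: eight upright things mid-bench, two rows along y; centres at least 85 mm apart in y, rows at least 100 mm apart in x. Other equipment stands only along the far edge and sides.
- blue_tray: Blue packing tray with two compartments, 155 x 80 mm outside, fixed to the bench; all walls 5 mm thick, 28 mm high. Compartments 70 x 70 mm inside, floor 4 mm above bench. Origin: centre of its underside. Compartment centres at x = -37.5 mm (black pad all over, top 7 mm above bench) and x = +37.5 mm (plain), y = 0. Left or right of the stock; x axis roughly away from the robot.
- orange_tray: Orange packing tray with three compartments, 230 x 80 mm outside, fixed to the bench; all walls 5 mm thick, 28 mm high. Compartments 70 x 70 mm inside, floor 4 mm above bench. Origin: centre of its underside. Compartment centres at x = -75 mm (plain), 0 (plain) and +75 mm (black pad all over, top 7 mm above bench), y = 0. Across the stock from the blue tray; x axis roughly away from the robot.
- blue_bottle: Small blue bottle with a white cap, of the same shape and size as the other two; it is not wanted and stays where it stands among the stock. Origin: centre of its underside.
- yellow_tin: Yellow tin with a yellow lid, of the same shape and size as the red one; it is not wanted and stays where it stands among the stock. Origin: centre of its underside.
- dowel_block: Wooden block, 44 x 44 x 25 mm, with an upright dowel 14 mm in diameter reaching 100 mm above the bench; it stays where it stands among the stock. Origin: centre of its underside.
Not all that is in view belongs to the job. Of the things shaped like the yellow_tin, the yellow one is meant.

How it is judged:
At the end, for the whole second after the job is handed in: All five stand in their own compartments as asked, bottles on the pads: upright within 0.1 rad, within 4 mm of the floor, within 20 mm of the tray's middle line, at rest; the blue bottle, yellow tin and dowel block upright within 0.2 rad and within 30 mm of their start (x of amber_bottle in the frame of blue_tray between -0.0575 and -0.0175 m and y of amber_bottle in the frame of blue_tray between -0.02 and 0.02 m and z of amber_bottle in the frame of blue_tray below 0.011 m and angle between each of amber_bottle, red_tin, green_bottle, white_jar, steel_cup's own z axis and vertical below 0.1 rad and linear speed of each of amber_bottle, red_tin, green_bottle, white_jar, steel_cup below 0.02 m/s and x of red_tin in the frame of blue_tray between 0.0175 and 0.0575 m and y of red_tin in the frame of blue_tray between -0.02 and 0.02 m and z of red_tin in the frame of blue_tray below 0.008 m and x of green_bottle in the frame of orange_tray between 0.055 and 0.095 m and y of green_bottle in the frame of orange_tray between -0.02 and 0.02 m and z of green_bottle in the frame of orange_tray below 0.011 m and x of white_jar in the frame of orange_tray between -0.095 and 0.02 m and y of white_jar in the frame of orange_tray between -0.02 and 0.02 m and z of each of white_jar, steel_cup in the frame of orange_tray below 0.008 m and x of steel_cup in the frame of orange_tray between -0.095 and 0.02 m and y of steel_cup in the frame of orange_tray between -0.02 and 0.02 m and distance of each of blue_bottle, yellow_tin, dowel_block from where it was at the start of the episode below 0.03 m and angle between each of blue_bottle, yellow_tin, dowel_block's own z axis and vertical below 0.2 rad); the robot touches nothing.
It fails at once if the blue bottle is shifted by more than 30 mm or tipped over (distance of blue_bottle from where it was at the start of the episode above 0.03 m or angle between blue_bottle's own z axis and vertical above 0.6 rad).
It fails at once if the yellow tin is shifted by more than 30 mm or tipped over (distance of yellow_tin from where it was at the start of the episode above 0.03 m or angle between yellow_tin's own z axis and vertical above 0.6 rad).
It fails at once if the wooden dowel block is shifted by more than 30 mm or tipped over (distance of dowel_block from where it was at the start of the episode above 0.03 m or angle between dowel_block's own z axis and vertical above 0.6 rad).
It also fails if it takes over 120 s, if anything falls off the work surface, if the arm or the gripper's body presses on something with over 40 N, if the wrist force passes 120 N, or if a joint passes its speed limit or range.

ROBOT

A 6-joint arm with a two-finger parallel gripper is mounted at the origin on the work surface. World frame = base frame: x ahead of the robot, y to its left, z up, the work surface at z = 0. Lengths are in m, angles in rad, forces in N, time in s.
With the tool pointing down it reaches from about 0.35 to 0.975 m from the base axis. Payload 4.9 kg.
Tool frame: the origin (TCP) lies midway between the tips of the shut fingers; the grasp point (between the pads) lies 19 mm behind it; z points along the fingers, y is the direction in which the jaws open and shut (so a half turn about z gives the same grasp; the last joint's range is limited). The gripper opens to 85 mm and grips with 20 to 120 N. Pads are 22 mm wide; open, the fingers measure 114 mm over their backs; the gripper's body (76 mm by 85 mm) begins 54 mm behind the grasp point. The pads swing forward as they close: fully open they stand 13 mm farther back than shut.
Start: joints at [1.007, 0.053, 1.613, -0, 1.476, -0.119], TCP at [0.269, 0.564, 0.231] pointing down, gripper open.
Joint ranges: [-3.01, 3.01], [-1.01, 2.22], [0.06, 2.58], [-1.02, 4.17], [0.09, 2.62], [-3.14, 3.14]. Speed limits (rad/s): [2.57, 2.57, 3.14, 3.14, 3.14, 3.14].

INTERFACE

Orientations are given as a rotation vector (axis times angle).
In Python, from station import ctrl gives the robot as it stands.
- The arm moves only by the tool apply_moves, never from a script. Its argument "rows" is a list of rows, each a list of 6 numbers: the shift along the tool's x, y, z in cm, then the turn, a rotation vector about the tool's x, y, z in units of 5 degrees (1.0 is 5 degrees). In form: [[x, y, z, rx, ry, rz], ...]. A call has 1 to 20 rows; each row is the pose to reach, as a shift and turn from the pose measured when the call began, along the tool's axes at that moment; what a row does not reach only later rows make up. A row lasts 1/10 s, in which the tool goes at most 50 mm and 8.59 degrees, less where a joint would pass 70% of its speed; a pose out of reach is approached as far as the arm can. A call with a gripper value outside its range is refused whole. "grip" is the closure, from 0 (fully open) to 1 (shut), set as the call begins (left out, the last holds). The fingers move at their own pace and stop on an object; "squeeze" is the grip in N (left out, the last holds). Time passes only in rows, so rows that repeat a pose let the fingers close. It gives the time, the measured TCP pose, the force and the opening at its end, in the units of the state.
- ctrl.get_obs(): the state, without advancing time (a new reading comes with each control period).
- ctrl.get_image(name): name is "scene" or "top" or "wrist"; returns a dict with "color" (400x640x3 uint8, blue, green, red), "mtx" (3x3 intrinsics, pixels), "rvec" (rotation vector, rad) and "tvec" (3), from world to camera coordinates, as OpenCV has them. Camera axes: x right, y down, z forward; pixel columns grow to the right and rows downward; lengths in m; the calibration is good to about 2 mm. A picture is of the moment at which its call begins. There is no depth.
- ctrl.finish_job(): hands the job in, once; it reports no verdict.
The state is a dict: "t": time; "q": joint angles; "dq": joint speeds; "effort": joint torques, N m; "tool_pos": TCP position; "tool_rot": TCP orientation; "contact_force": force on the tool from outside, world axes, zero at the start; "wrist_torque": the same for the moment, N m; "opening": finger opening in m.
Only numpy, scipy, OpenCV 4.12 (cv2) and the standard library are available. Lean on these libraries where they do the work, as an engineer would, in place of code of your own. Each camera call takes 0.05 s, during which the arm holds its last target.

## Working session

There is one attempt and no reset: what is moved stays moved. The work goes in short steps, Python scripts to look and compute and a tool call to move; the robot and the scene stay as the last step left them, time stands still between calls to the robot, and variables do not carry over. Pictures are saved under pics/ and viewed, and the job is handed in when it is done.

Besides the shell and the picture viewer there is one more tool, called after "Call:" in YAML: its name, and indented under it one key for each argument. apply_moves: Moves the arm, as the interface text tells. Its arguments: {"type":"object","properties":{"rows":{"type":"array","items":{"type":"array","items":{"type":"number"}}},"grip":{"type":"number"},"squeeze":{"type":"number"}},"required":["rows"]}

```bash
mkdir -p pics; ls
python3 - <<'E'
from station import ctrl
import cv2
o=ctrl.get_obs(); print(o)
for n in("scene","top","wrist"):
    d=ctrl.get_image(n); cv2.imwrite(f"pics/{n}0.png",d["color"]); print(n,d["mtx"].tolist(),d["rvec"],d["tvec"])
E
```

```text
pics
{'t': 0.0, 'q': array([ 1.00697288e+00,  5.33740082e-02,  1.61429456e+00, -1.39898697e-05,
        1.47599290e+00, -1.19006036e-01]), 'dq': array([-0.00034506, -0.00137826,  0.00024571,  0.00090167, -0.00017916,
       -0.0014328 ]), 'effort': array([ 4.47241136e-04, -3.93680799e+01, -3.70176065e+01, -8.76979061e-05,
        7.14158843e-03,  7.65622701e-06]), 'tool_pos': array([0.268605  , 0.56364825, 0.23005205]), 'tool_rot': array([-0.69281908, -3.06354817,  0.00306877]), 'contact_force': array([ 0.71520887, -0.01592711,  1.1288128 ]), 'wrist_torque': array([-0.00223377, -0.01620361, -0.00971638]), 'opening': 0.08550404641448207}
scene [[445.12024885413973, 0.0, 317.9966030363312], [0.0, 445.12024885413973, 191.2448150902827], [0.0, 0.0, 1.0]] [ 1.71210147  1.73745318 -0.75823183] [-0.00340461 -0.31576157  1.3453853 ]
top [[470.8147012159731, 0.0, 323.1896066422163], [0.0, 470.8147012159731, 195.5758668177838], [0.0, 0.0, 1.0]] [ 2.15760732 -2.20662506  0.10944048] [-0.00753693  0.49147633  1.03269415]
wrist [[305.2545847164781, 0.0, 322.0985569462329], [0.0, 305.2545847164781, 202.78887959903003], [0.0, 0.0, 1.0]] [-2.44277748 -1.54255439 -0.22198402] [-0.62512056 -0.03530997  0.37899197]
```

View pics/top0.png

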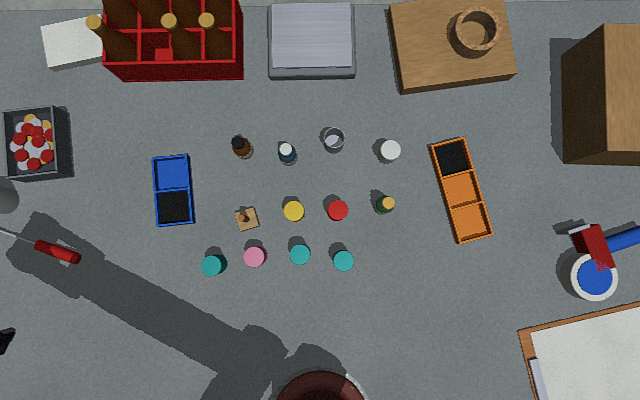

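View pics/scene0.png

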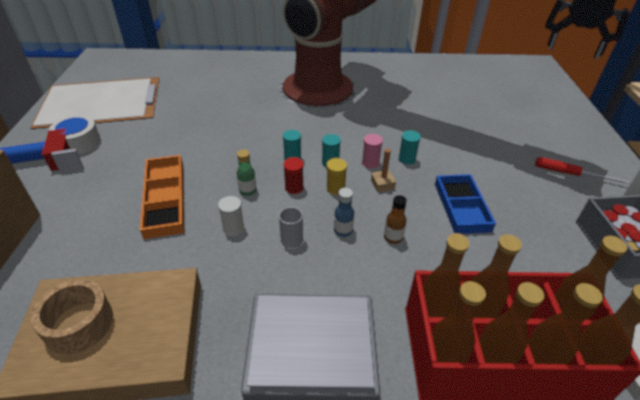

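View pics/wrist0.png

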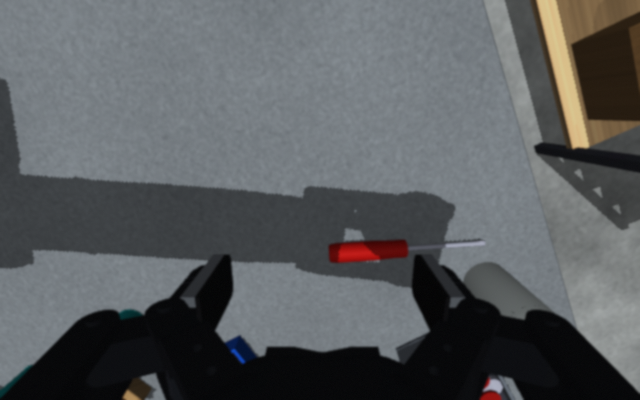

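Run:
```python
import cv2
im=cv2.imread("pics/top0.png")
c=cv2.resize(im[125:285,140:300],None,fx=3.7,fy=3.7,interpolation=cv2.INTER_CUBIC);cv2.imwrite("pics/c1.png",c)
c=cv2.resize(im[115:275,270:500],None,fx=3.45,fy=3.45,interpolation=cv2.INTER_CUBIC);cv2.imwrite("pics/c2.png",c)
```

```text
(no output)
```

View pics/c1.png

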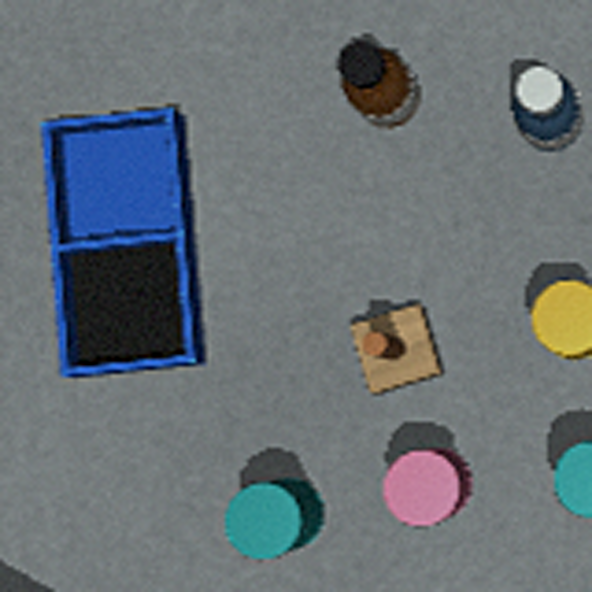

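View pics/c2.png

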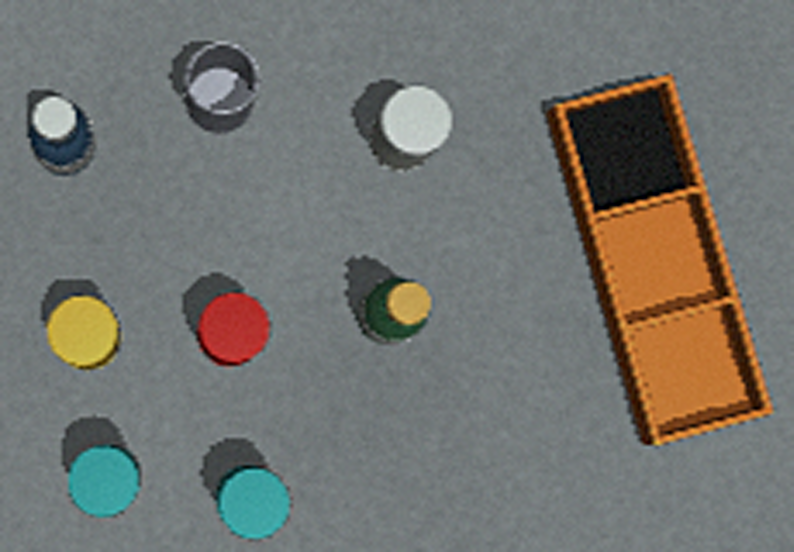

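```bash
cat > h.py <<'E'
import numpy as np, cv2
CAM={"top":([470.8147012159731,323.1896066422163,195.5758668177838],[2.15760732,-2.20662506,0.10944048],[-0.00753693,0.49147633,1.03269415]),
"scene":([445.12024885413973,317.9966030363312,191.2448150902827],[1.71210147,1.73745318,-0.75823183],[-0.00340461,-0.31576157,1.3453853])}
def K(c): f,a,b=c; return np.array([[f,0,a],[0,f,b],[0,0,1.]])
def back(name,uv,h):
    k,r,t=CAM[name];R=cv2.Rodrigues(np.array(r))[0];C=-R.T@np.array(t)
    d=R.T@np.linalg.inv(K(k))@np.array([uv[0],uv[1],1.]); return (C+d*(h-C[2])/d[2])[:2]
def proj(name,P):
    k,r,t=CAM[name];return cv2.projectPoints(np.array(P,float).reshape(-1,3),np.array(r),np.array(t),K(k),None)[0].reshape(-1,2)
def rect(x,y,a,L,W,z,n=1):
    c,s=np.cos(a),np.sin(a)
    return [[x+c*i*L/2-s*j*W/2,y+s*i*L/2+c*j*W/2,z] for i,j in((1,1),(1,-1),(-1,-1),(-1,1))]
E
python3 - <<'E'
from h import *
c1=lambda u,v:((u+.5)/3.7-.5+140,(v+.5)/3.7-.5+125)
c2=lambda u,v:((u+.5)/3.45-.5+270,(v+.5)/3.45-.5+115)
O=dict(amber=(c1(361,63),.104),bluebot=(c1(539,90),.104),dowel=(c1(376,346),.1),teal1=(c1(262,521),.07),pink=(c1(423,487),.07),
yellow=(c2(83,331),.07),cup=(c2(221,77),.07),white=(c2(416,120),.07),red=(c2(234,328),.07),green=(c2(409,303),.104),teal2=(c2(104,481),.07),teal3=(c2(254,503),.07))
for n,(p,h) in O.items(): print(n,np.round(p,1),np.round(back("top",p,h),4))
for nm,f,cs in(("blue",c1,[(42,122),(174,107),(189,361),(66,375)]),("orange",c2,[(555,107),(672,76),(770,408),(654,440)])):
    w=np.array([back("top",f(*c),.028) for c in cs]); print(nm,w.round(4).tolist(),w.mean(0).round(4),[np.linalg.norm(w[i]-w[i-1]).round(4) for i in range(4)])
    d=(w[0]+w[1]-w[2]-w[3]); print(np.arctan2(d[1],d[0]))
E
```

```text
amber [237.2 141.7] [0.6005 0.1588]
bluebot [285.3 149. ] [0.583  0.0591]
dowel [241.3 218.1] [0.4413 0.1523]
teal1 [210.4 265.4] [0.3447 0.2225]
pink [254.  256.3] [0.3617 0.131 ]
yellow [293.7 210.6] [0.4562 0.0456]
cup [333.7 137. ] [ 0.6135 -0.0436]
white [390.2 149.4] [ 0.5837 -0.1649]
red [337.5 209.7] [ 0.456  -0.0477]
green [388.2 202.5] [ 0.4667 -0.1513]
teal2 [299.8 254.1] [0.364  0.0343]
teal3 [343.3 260.4] [ 0.3485 -0.0572]
blue [[0.5842, 0.364], [0.5917, 0.2846], [0.438, 0.2753], [0.4314, 0.3483]] [0.5113 0.3181] [np.float64(0.1536), np.float64(0.0797), np.float64(0.1539), np.float64(0.0733)]
0.08115708090814679
orange [[0.5982, -0.2628], [0.6171, -0.3405], [0.3992, -0.3931], [0.3805, -0.3172]] [ 0.4987 -0.3284] [np.float64(0.2244), np.float64(0.08), np.float64(0.2242), np.float64(0.0781)]
0.24061899032811102
```

```bash
cat > ov.py <<'E'
from h import *
OBJ=dict(amber=(.6005,.1588,.013,.104),bluebot=(.583,.0591,.013,.104),dowel=(.4413,.1523,.007,.1),yellow=(.4562,.0456,.022,.07),cup=(.6135,-.0436,.023,.07),white=(.5837,-.1649,.022,.07),red=(.456,-.0477,.022,.07),green=(.4667,-.1513,.013,.104))
BT=(.5113,.3181,.08);OT=(.4987,-.3284,.2406)
def draw(im,name,off,S):
    def pl(P,col):
        p=(proj(name,P)-off+.5)*S-.5; cv2.polylines(im,[np.round(p*8).astype(np.int32)],True,col,1,cv2.LINE_AA,3)
    th=np.linspace(0,2*np.pi,40)
    for x,y,r,h in OBJ.values():
        pl([[x+r*np.cos(t),y+r*np.sin(t),h] for t in th],(255,0,255))
        rb=.02 if r==.013 else r
        if r>.01: pl([[x+rb*np.cos(t),y+rb*np.sin(t),0] for t in th],(255,255,0))
    for T,L,xs in((BT,.155,(-.0375,.0375)),(OT,.23,(-.075,0,.075))):
        pl(rect(*T,L,.08,.028),(0,255,0)); pl(rect(*T,L,.08,0),(255,255,255))
        for dx in xs: pl(rect(T[0]+dx*np.cos(T[2]),T[1]+dx*np.sin(T[2]),T[2],.07,.07,.028),(0,255,255))
for name,b,S,o in(("top",(130,300,120,285),4,"a"),("top",(270,510,120,260),3.3,"b"),("scene",(120,320,130,260),4,"c"),("scene",(270,510,130,260),3.3,"d")):
    im=cv2.imread(f"pics/{name}0.png")[b[2]:b[3],b[0]:b[1]]
    im=cv2.resize(im,None,fx=S,fy=S,interpolation=cv2.INTER_CUBIC); draw(im,name,np.array([b[0],b[2]]),S); cv2.imwrite(f"pics/ov_{o}.png",im[:600,:800])
E
python3 ov.py
```

```text
(no output)
```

View pics/ov_a.png

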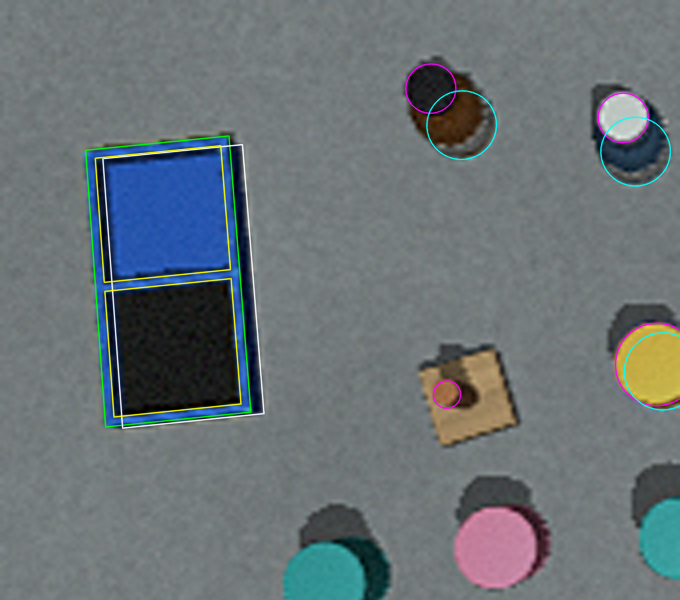

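View pics/ov_b.png

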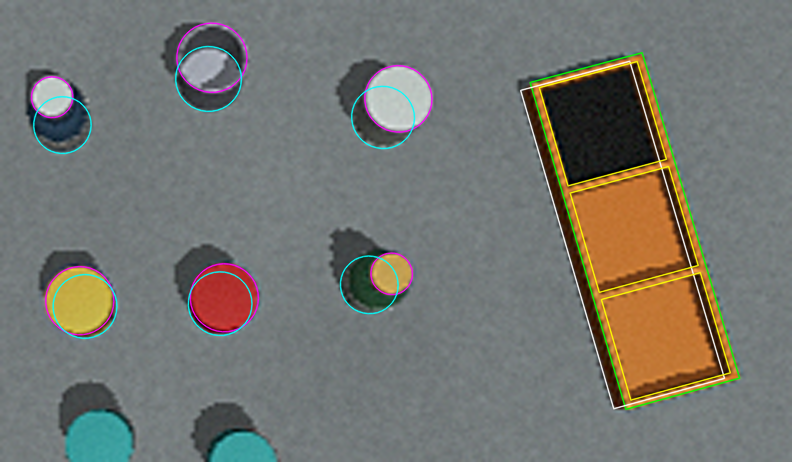

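View pics/ov_c.png

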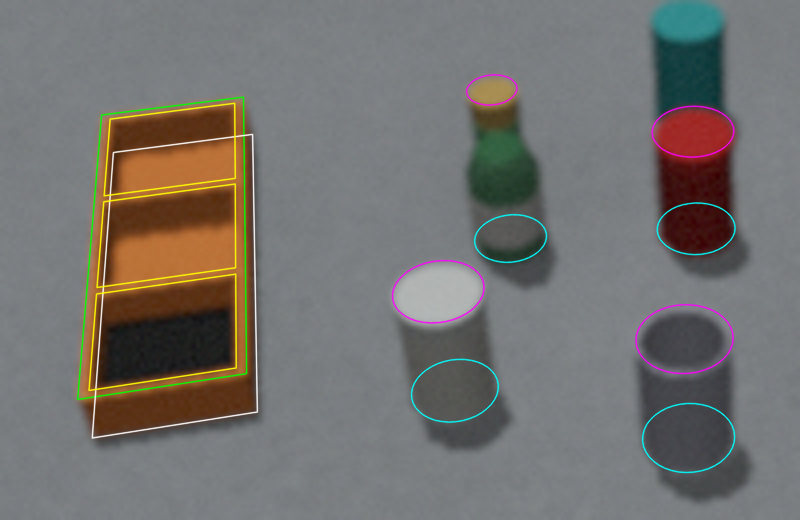

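View pics/ov_d.png

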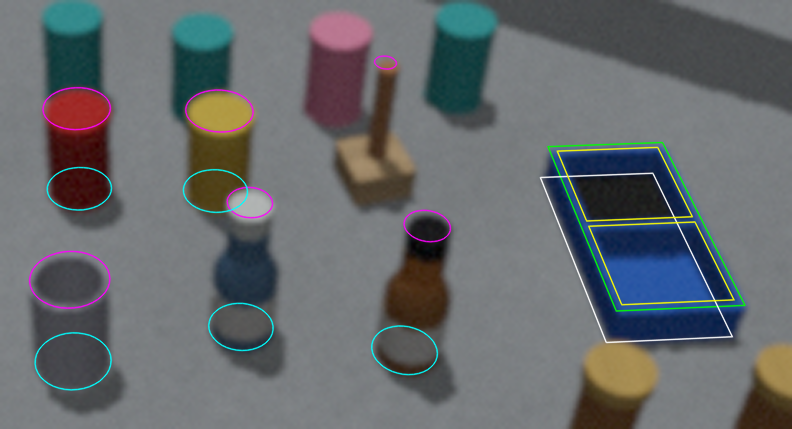

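```bash
cat > mv.py <<'E'
from station import ctrl
from scipy.spatial.transform import Rotation as Ro
import numpy as np
def go(x,y,z,head=90):
    o=ctrl.get_obs(); p=o["tool_pos"];R=Ro.from_rotvec(o["tool_rot"])
    a=np.radians(head); Y=np.array([np.cos(a),np.sin(a),0]);Z=np.array([0,0,-1.]);X=np.cross(Y,Z)
    T=Ro.from_matrix(np.c_[X,Y,Z])
    print("t",round(o["t"],2),"pos",p.round(4),"d cm",(R.inv().apply(np.array([x,y,z])-p)*100).round(2),"turn",(np.degrees((R.inv()*T).as_rotvec())/5).round(2),"open",o["opening"])
E
python3 -c "from mv import *
go(.6005,.1588,.24)"
```

```text
t 0.15 pos [0.2687 0.5638 0.2303] d cm [-47.38 -22.28  -0.94] turn [-0.02 -0.01 -5.1 ] open 0.08514228698702724
```

Call:
apply_moves:
  rows:
    - [-1, -0.5, -0.1, 0, 0, -0.2]
    - [-3, -1.4, -0.2, 0, 0, -0.5]
    - [-6, -2.8, -0.3, 0, 0, -0.8]
    - [-9.5, -4.5, -0.4, 0, 0, -1.2]
    - [-13, -6.1, -0.5, 0, 0, -1.6]
    - [-16.5, -7.8, -0.6, 0, 0, -2]
    - [-20, -9.4, -0.7, 0, 0, -2.4]
    - [-23.5, -11, -0.8, 0, 0, -2.8]
    - [-27, -12.7, -0.9, 0, 0, -3.2]
    - [-30.5, -14.3, -0.9, 0, 0, -3.6]
    - [-34, -16, -0.9, 0, 0, -4]
    - [-37.5, -17.6, -0.9, 0, 0, -4.4]
    - [-40.5, -19, -0.9, 0, 0, -4.7]
    - [-43, -20.2, -0.9, 0, 0, -4.9]
    - [-45, -21.2, -0.9, 0, 0, -5]
    - [-46.5, -21.9, -0.9, 0, 0, -5.1]
    - [-47.2, -22.2, -0.9, 0, 0, -5.1]
    - [-47.4, -22.3, -0.9, 0, 0, -5.1]
    - [-47.4, -22.3, -0.9, 0, 0, -5.1]
    - [-47.4, -22.3, -0.9, 0, 0, -5.1]
  grip: 0

```text
t: 2.15
tool_pos: [0.6001, 0.1592, 0.2396]
tool_rot: [0.002, -3.14, 0.002]
contact_force: [0.2, 0.9, -0.2]
opening: 0.0855
```

```bash
python3 -c "from mv import *
go(.6005,.1588,.07)
import cv2
d=ctrl.get_image('wrist');cv2.imwrite('pics/w1.png',d['color'])
c=cv2.projectPoints(np.array([[.6005,.1588,.104],[.5830,.0591,.104]]),d['rvec'],d['tvec'],d['mtx'],None)[0];print(c)
print(ctrl.get_obs()['q'])"
```

```text
t 2.15 pos [0.6001 0.1592 0.2396] d cm [-0.05 -0.03 16.96] turn [-0.01 -0.01  0.01] open 0.08547347781807729
[[[320.04337269 194.08018776]]

 [[212.31648461 175.62957547]]]
[ 1.40093811e-01  3.92393898e-02  1.61293023e+00 -1.01519795e-03
  1.49055739e+00 -1.43184846e+00]
```

View pics/w1.png

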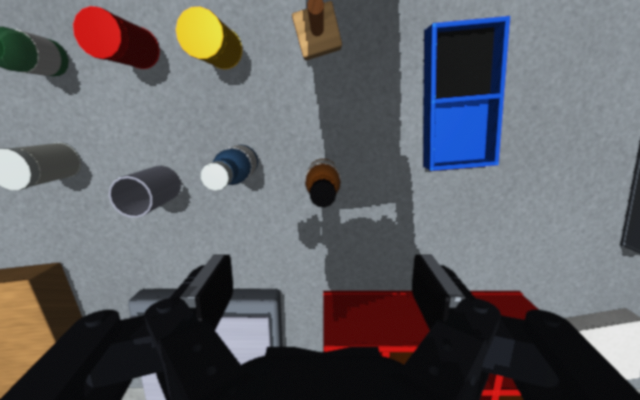

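Call:
apply_moves:
  rows:
    - [-0.05, 0, 1.5, 0, 0, 0]
    - [-0.05, 0, 4, 0, 0, 0]
    - [-0.05, 0, 7, 0, 0, 0]
    - [-0.05, 0, 9.5, 0, 0, 0]
    - [-0.05, 0, 12, 0, 0, 0]
    - [-0.05, 0, 14, 0, 0, 0]
    - [-0.05, 0, 15.5, 0, 0, 0]
    - [-0.05, 0, 16.5, 0, 0, 0]
    - [-0.05, 0, 16.9, 0, 0, 0]
    - [-0.05, 0, 16.9, 0, 0, 0]
    - [-0.05, 0, 16.9, 0, 0, 0]

```text
t: 3.3
tool_pos: [0.6013, 0.1592, 0.0717]
tool_rot: [-0.002, 3.141, -0.001]
contact_force: [-0.5, 0.6, -0.2]
opening: 0.0855
```

Call:
apply_moves:
  rows:
    - [0, 0, 0, 0, 0, 0]
    - [0, 0, 0, 0, 0, 0]
    - [0, 0, 0, 0, 0, 0]
    - [0, 0, 0, 0, 0, 0]
    - [0, 0, 0, 0, 0, 0]
    - [0, 0, 0, 0, 0, 0]
    - [0, 0, 0, 0, 0, 0]
    - [0, 0, 0, 0, 0, 0]
  grip: 1
  squeeze: 40

```text
t: 4.1
tool_pos: [0.6016, 0.1593, 0.0721]
tool_rot: [-0.002, 3.14, -0.001]
contact_force: [0.7, 1.0, 2.6]
opening: 0.0247
```

```bash
python3 -c "from mv import *
go(.4739,.3151,.24)
import cv2
d=ctrl.get_image('wrist');cv2.imwrite('pics/w2.png',d['color'])"
```

```text
t 4.1 pos [0.6016 0.1593 0.0721] d cm [ 12.72  15.59 -16.82] turn [-0.01  0.02  0.01] open 0.02473992516606236
```

View pics/w2.png

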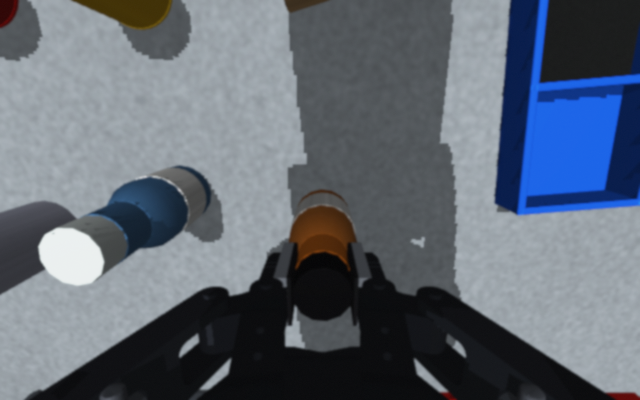

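Call:
apply_moves:
  rows:
    - [0, 0, -0.5, 0, 0, 0]
    - [0, 0, -2, 0, 0, 0]
    - [0, 0, -4.5, 0, 0, 0]
    - [0, 0, -7, 0, 0, 0]
    - [0, 0, -9.5, 0, 0, 0]
    - [0, 0, -12, 0, 0, 0]
    - [0, 0, -14, 0, 0, 0]
    - [0.5, 0.6, -14.8, 0, 0, 0]
    - [1.5, 1.8, -15, 0, 0, 0]
    - [3, 3.7, -15, 0, 0, 0]
    - [4.8, 5.9, -15, 0, 0, 0]
    - [6.6, 8.1, -15, 0, 0, 0]
    - [8.4, 10.3, -15, 0, 0, 0]
    - [10.2, 12.5, -15, 0, 0, 0]
    - [11.5, 14.1, -15, 0, 0, 0]
    - [12.3, 15.1, -15, 0, 0, 0]
    - [12.7, 15.5, -15, 0, 0, 0]
    - [12.7, 15.5, -15, 0, 0, 0]
    - [12.7, 15.5, -15, 0, 0, 0]

```text
t: 6.05
tool_pos: [0.4743, 0.3138, 0.2215]
tool_rot: [-0.001, 3.14, -0.002]
contact_force: [-0.3, 0.3, -2.9]
opening: 0.0251
```

```bash
python3 -c "from mv import *
go(.4739,.3151,.079)
import cv2
d=ctrl.get_image('wrist');cv2.imwrite('pics/w3.png',d['color'])"
```

```text
t 6.05 pos [0.4743 0.3138 0.2215] d cm [ 0.06  0.15 14.25] turn [-0.02  0.02  0.01] open 0.02505684703157387
```

View pics/w3.png

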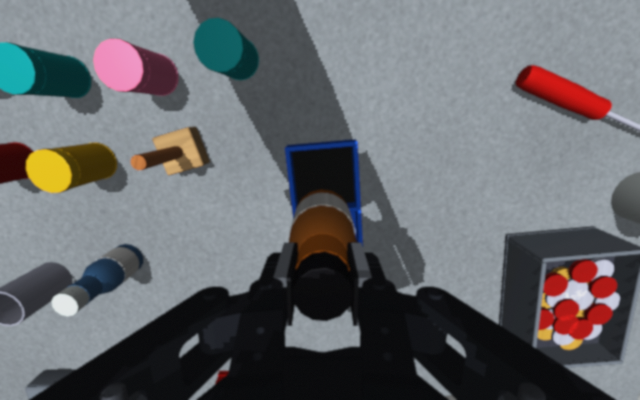

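Call:
apply_moves:
  rows:
    - [0, 0.15, 1, 0, 0, 0]
    - [0.05, 0.15, 3, 0, 0, 0]
    - [0.05, 0.15, 5.5, 0, 0, 0]
    - [0.05, 0.15, 8, 0, 0, 0]
    - [0.05, 0.15, 10, 0, 0, 0]
    - [0.05, 0.15, 11.5, 0, 0, 0]
    - [0.05, 0.15, 12.7, 0, 0, 0]
    - [0.05, 0.15, 13.4, 0, 0, 0]
    - [0.05, 0.15, 13.8, 0, 0, 0]
    - [0.05, 0.15, 14.1, 0, 0, 0]
    - [0.05, 0.15, 14.2, 0, 0, 0]
    - [0.05, 0.15, 14.2, 0, 0, 0]
    - [0.05, 0.15, 14.2, 0, 0, 0]

```text
t: 7.4
tool_pos: [0.4746, 0.3152, 0.0803]
tool_rot: [-0.001, 3.139, -0.001]
contact_force: [0.6, -0.4, -2.2]
opening: 0.0247
```

```bash
python3 -c "from mv import *
go(.4739,.3151,.079)
import cv2
d=ctrl.get_image('scene');cv2.imwrite('pics/s3.png',cv2.resize(d['color'][120:270,400:560],None,fx=4,fy=4))"
```

```text
t 7.4 pos [0.4746 0.3152 0.0803] d cm [ 0.07 -0.01  0.13] turn [-0.01  0.03  0.  ] open 0.024680939169645772
```

View pics/s3.png

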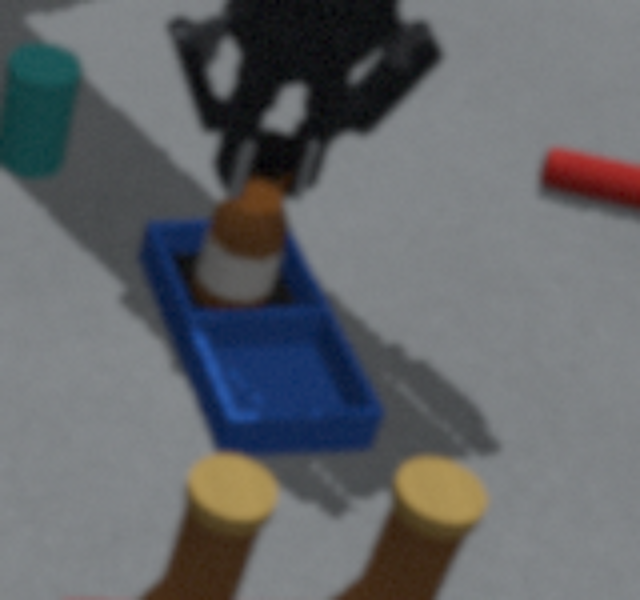

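Call:
apply_moves:
  rows:
    - [0, 0, 0.1, 0, 0, 0]
    - [0, 0, 0.2, 0, 0, 0]
    - [0, 0, 0.2, 0, 0, 0]
    - [0, 0, 0.2, 0, 0, 0]

```text
t: 7.85
tool_pos: [0.4751, 0.3154, 0.0791]
tool_rot: [-0.001, 3.138, -0.0]
contact_force: [-1.0, 0.2, 4.1]
opening: 0.0252
```

Call:
apply_moves:
  rows:
    - [0, 0, 0, 0, 0, 0]
    - [0, 0, 0, 0, 0, 0]
    - [0, 0, 0, 0, 0, 0]
    - [0, 0, 0, 0, 0, 0]
    - [0, 0, 0, 0, 0, 0]
    - [0, 0, 0, 0, 0, 0]
    - [0, 0, -1, 0, 0, 0]
    - [0, 0, -3, 0, 0, 0]
    - [0, 0, -6, 0, 0, 0]
    - [0, 0, -9, 0, 0, 0]
    - [0, 0, -12, 0, 0, 0]
    - [0, 0, -15, 0, 0, 0]
    - [0, 0, -16, 0, 0, 0]
    - [0, 0, -16, 0, 0, 0]
  grip: 0

```text
t: 9.25
tool_pos: [0.4755, 0.3159, 0.2417]
tool_rot: [-0.001, 3.134, 0.003]
contact_force: [-0.1, 0.5, -0.8]
opening: 0.0854
```

```bash
python3 -c "from mv import *
go(.456,-.0477,.24)
import cv2
d=ctrl.get_image('wrist');cv2.imwrite('pics/w4.png',d['color'])"
```

```text
t 9.25 pos [0.4755 0.3159 0.2417] d cm [  1.97 -36.36   0.09] turn [0.02 0.09 0.01] open 0.08535744471359442
```

View pics/w4.png

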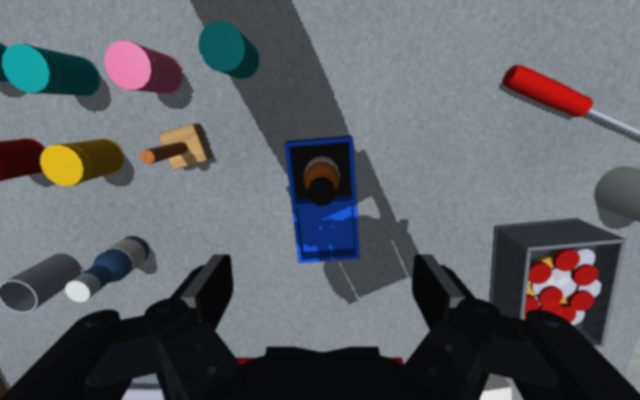

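Call:
apply_moves:
  rows:
    - [0, -1, 0.1, 0, 0.1, 0]
    - [0.1, -3, 0.1, 0, 0.1, 0]
    - [0.3, -6, 0.1, 0, 0.1, 0]
    - [0.5, -9, 0.1, 0, 0.1, 0]
    - [0.7, -12, 0.1, 0, 0.1, 0]
    - [0.9, -15, 0.1, 0, 0.1, 0]
    - [1.1, -18, 0.1, 0, 0.1, 0]
    - [1.3, -21, 0.1, 0, 0.1, 0]
    - [1.5, -24, 0.1, 0, 0.1, 0]
    - [1.7, -27, 0.1, 0, 0.1, 0]
    - [1.8, -30, 0.1, 0, 0.1, 0]
    - [1.9, -32.5, 0.1, 0, 0.1, 0]
    - [2, -34.5, 0.1, 0, 0.1, 0]
    - [2, -35.8, 0.1, 0, 0.1, 0]
    - [2, -36.4, 0.1, 0, 0.1, 0]
    - [2, -36.4, 0.1, 0, 0.1, 0]
    - [2, -36.4, 0.1, 0, 0.1, 0]

```text
t: 11.0
tool_pos: [0.4547, -0.0481, 0.2378]
tool_rot: [0.001, -3.136, -0.001]
contact_force: [0.4, 0.6, 0.9]
opening: 0.0856
```

```bash
python3 -c "from mv import *
go(.456,-.0477,.036)
import cv2
d=ctrl.get_image('wrist');cv2.imwrite('pics/w5.png',d['color'])
c=cv2.projectPoints(np.array([[.456,-.0477,.07],[.4562,.0456,.07]]),d['rvec'],d['tvec'],d['mtx'],None)[0];print(c)"
```

```text
t 11.0 pos [ 0.4547 -0.0481  0.2378] d cm [-2.400e-01  2.000e-02  2.018e+01] turn [ 0.01 -0.06  0.01] open 0.08555135612883162
[[[320.72769278 187.70950541]]

 [[410.00832956 187.9787772 ]]]
```

View pics/w5.png

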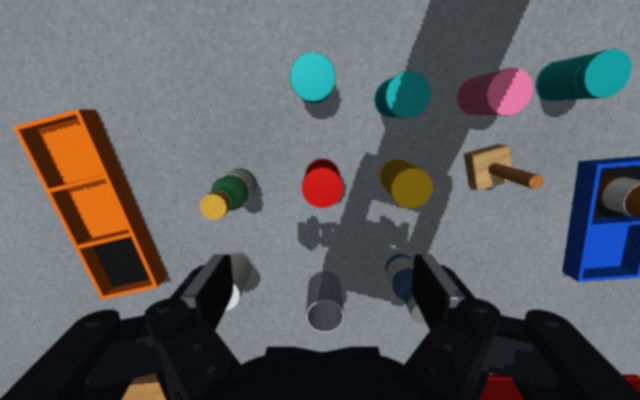

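Call:
apply_moves:
  rows:
    - [-0.1, 0.1, 1.5, 0, 0, 0]
    - [-0.2, 0.1, 4, 0, 0, 0]
    - [-0.2, 0.1, 7, 0, 0, 0]
    - [-0.2, 0.1, 10, 0, 0, 0]
    - [-0.2, 0.1, 13, 0, 0, 0]
    - [-0.2, 0.1, 15.5, 0, 0, 0]
    - [-0.2, 0.1, 17.5, 0, 0, 0]
    - [-0.2, 0.1, 19, 0, 0, 0]
    - [-0.2, 0.1, 19.8, 0, 0, 0]
    - [-0.2, 0.1, 20.2, 0, 0, 0]
    - [-0.2, 0.1, 20.2, 0, 0, 0]

```text
t: 12.15
tool_pos: [0.4555, -0.0465, 0.0356]
tool_rot: [0.003, -3.136, -0.001]
contact_force: [0.6, -0.4, 0.3]
opening: 0.0851
```

Call:
apply_moves:
  rows:
    - [0, 0, 0, 0, 0, 0]
    - [0, 0, 0, 0, 0, 0]
    - [0, 0, 0, 0, 0, 0]
    - [0, 0, 0, 0, 0, 0]
    - [0, 0, 0, 0, 0, 0]
    - [0, 0, 0, 0, 0, 0]
  grip: 1
  squeeze: 40

```text
t: 12.75
tool_pos: [0.4563, -0.0468, 0.0365]
tool_rot: [0.003, -3.138, -0.0]
contact_force: [0.7, -0.6, 5.8]
opening: 0.0429
```

```bash
python3 -c "from mv import *
go(.5487,.3211,.2)"
```

```text
t 12.75 pos [ 0.4563 -0.0468  0.0365] d cm [ -9.24  36.77 -16.38] turn [ 0.   -0.04  0.02] open 0.04294941648409171
```

Call:
apply_moves:
  rows:
    - [0, 0, -0.5, 0, 0, 0]
    - [0, 0, -2, 0, 0, 0]
    - [0, 0, -4.5, 0, 0, 0]
    - [0, 0, -7.5, 0, 0, 0]
    - [0, 0, -10.5, 0, 0, 0]
    - [0, 0, -13.5, 0, 0, 0]
    - [0, 0, -15.5, 0, 0, 0]
    - [-0.2, 0.8, -16.5, 0, 0, 0]
    - [-0.6, 2.4, -16.5, 0, 0, 0]
    - [-1.4, 5.5, -16.5, 0, 0, 0]
    - [-2.3, 9, -16.5, 0, 0, 0]
    - [-3.2, 12.5, -16.5, 0, 0, 0]
    - [-4, 16, -16.5, 0, 0, 0]
    - [-4.9, 19.5, -16.5, 0, 0, 0]
    - [-5.8, 23, -16.5, 0, 0, 0]
    - [-6.7, 26.5, -16.5, 0, 0, 0]
    - [-7.6, 30, -16.5, 0, 0, 0]
    - [-8.4, 33.5, -16.5, 0, 0, 0]
    - [-9, 35.8, -16.5, 0, 0, 0]
    - [-9.2, 36.7, -16.5, 0, 0, 0]

```text
t: 14.75
tool_pos: [0.5473, 0.3226, 0.1993]
tool_rot: [0.006, -3.135, 0.001]
contact_force: [-0.1, -0.8, -1.4]
opening: 0.0429
```

Call:
apply_moves:
  rows:
    - [0, 0, 0, 0, 0, 0]
    - [0, 0, 0, 0, 0, 0]

```text
t: 14.95
tool_pos: [0.5464, 0.3221, 0.1979]
tool_rot: [0.007, -3.132, 0.003]
contact_force: [0.8, 0.3, -0.6]
opening: 0.0429
```

```bash
python3 -c "from mv import *
go(.5487,.3211,.0405)
import cv2
d=ctrl.get_image('wrist');cv2.imwrite('pics/w6.png',d['color'])"
```

```text
t 14.95 pos [0.5464 0.3221 0.1979] d cm [-0.37 -0.07 15.74] turn [-0.02 -0.1   0.05] open 0.042899084321955196
```

View pics/w6.png

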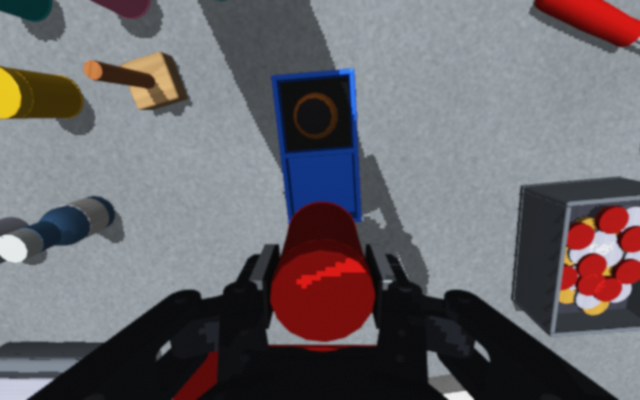

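Call:
apply_moves:
  rows:
    - [-0.1, -0.1, 1, 0, 0, 0]
    - [-0.3, -0.1, 3, 0, -0.1, 0]
    - [-0.4, -0.1, 6, 0, -0.1, 0]
    - [-0.4, -0.1, 9, 0, -0.1, 0]
    - [-0.4, -0.1, 11.5, 0, -0.1, 0]
    - [-0.4, -0.1, 13.2, 0, -0.1, 0]
    - [-0.4, -0.1, 14.4, 0, -0.1, 0]
    - [-0.4, -0.1, 15.1, 0, -0.1, 0]
    - [-0.4, -0.1, 15.5, 0, -0.1, 0]
    - [-0.4, -0.1, 15.7, 0, -0.1, 0]
    - [-0.4, -0.1, 15.8, 0, -0.1, 0]
    - [-0.4, -0.1, 15.8, 0, -0.1, 0]

```text
t: 16.2
tool_pos: [0.5499, 0.3208, 0.0411]
tool_rot: [-0.006, 3.14, -0.002]
contact_force: [0.0, -0.3, -0.3]
opening: 0.043
```

```bash
python3 -c "from mv import *
go(.5487,.3211,.0405)"
```

```text
t 16.2 pos [0.5499 0.3208 0.0411] d cm [0.12 0.03 0.06] turn [-0.01  0.02  0.04] open 0.04300033879105167
```

Call:
apply_moves:
  rows:
    - [0, 0, 0.1, 0, 0, 0]
    - [0, 0, 0.15, 0, 0, 0]
    - [0, 0, 0.15, 0, 0, 0]

```text
t: 16.5
tool_pos: [0.5505, 0.3211, 0.0406]
tool_rot: [-0.006, 3.139, -0.001]
contact_force: [0.2, 0.5, 2.1]
opening: 0.0429
```

Call:
apply_moves:
  rows:
    - [0, 0, 0, 0, 0, 0]
    - [0, 0, 0, 0, 0, 0]
    - [0, 0, 0, 0, 0, 0]
    - [0, 0, 0, 0, 0, 0]
    - [0, 0, 0, 0, 0, 0]
    - [0, 0, -1, 0, 0, 0]
    - [0, 0, -3, 0, 0, 0]
    - [0, 0, -6, 0, 0, 0]
    - [0, 0, -9, 0, 0, 0]
    - [0, 0, -12, 0, 0, 0]
    - [0, 0, -15, 0, 0, 0]
    - [0, 0, -18, 0, 0, 0]
    - [0, 0, -19.5, 0, 0, 0]
    - [0, 0, -20, 0, 0, 0]
  grip: 0

```text
t: 17.9
tool_pos: [0.5509, 0.3216, 0.2436]
tool_rot: [-0.006, 3.135, 0.002]
contact_force: [0.2, 1.1, 0.4]
opening: 0.0853
```

```bash
python3 -c "from mv import *
go(.6135,-.0436,.24)
import cv2
d=ctrl.get_image('wrist');cv2.imwrite('pics/w7.png',d['color'])"
```

```text
t 17.9 pos [0.5509 0.3216 0.2436] d cm [ -6.12 -36.54   0.36] turn [0.02 0.08 0.04] open 0.0853134807433213
```

View pics/w7.png

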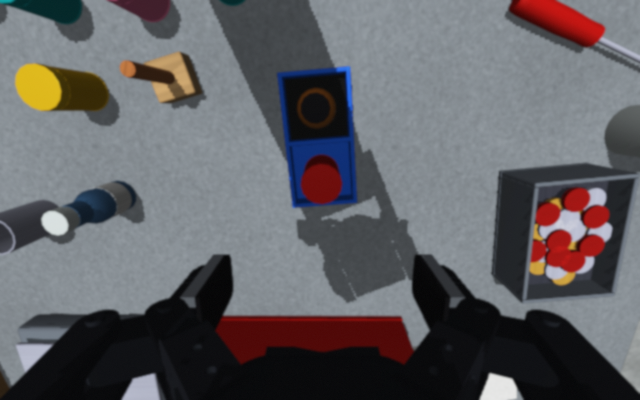

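Call:
apply_moves:
  rows:
    - [-0.1, -1, 0.3, 0, 0.1, 0]
    - [-0.5, -3, 0.3, 0, 0.1, 0]
    - [-1, -6, 0.3, 0, 0.1, 0]
    - [-1.5, -9, 0.3, 0, 0.1, 0]
    - [-2, -12, 0.3, 0, 0.1, 0]
    - [-2.5, -15, 0.3, 0, 0.1, 0]
    - [-3, -18, 0.3, 0, 0.1, 0]
    - [-3.5, -21, 0.3, 0, 0.1, 0]
    - [-4, -24, 0.3, 0, 0.1, 0]
    - [-4.5, -27, 0.3, 0, 0.1, 0]
    - [-5, -30, 0.3, 0, 0.1, 0]
    - [-5.4, -32.5, 0.3, 0, 0.1, 0]
    - [-5.8, -34.7, 0.3, 0, 0.1, 0]
    - [-6.1, -36, 0.3, 0, 0.1, 0]
    - [-6.2, -36.5, 0.3, 0, 0.1, 0]
    - [-6.2, -36.5, 0.3, 0, 0.1, 0]
    - [-6.2, -36.5, 0.3, 0, 0.1, 0]

```text
t: 19.65
tool_pos: [0.6137, -0.0426, 0.2393]
tool_rot: [0.007, -3.138, -0.002]
contact_force: [0.3, -0.4, 0.2]
opening: 0.0853
```

```bash
python3 -c "from mv import *
go(.6135,-.0436,.036)
import cv2
d=ctrl.get_image('wrist');cv2.imwrite('pics/w8.png',d['color'])
c=cv2.projectPoints(np.array([[.6135,-.0436,.07]]),d['rvec'],d['tvec'],d['mtx'],None)[0];print(c)"
```

```text
t 19.65 pos [ 0.6137 -0.0426  0.2393] d cm [-0.06 -0.12 20.33] turn [ 0.01 -0.05  0.05] open 0.08532765996435429
[[[319.35399514 185.80901807]]]
```

View pics/w8.png

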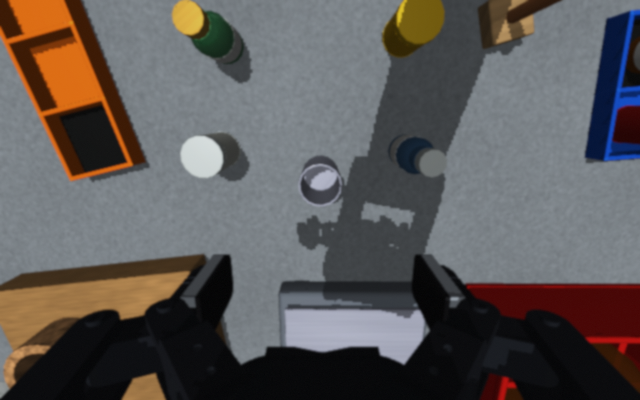

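Call:
apply_moves:
  rows:
    - [0, 0, 1.5, 0, 0, 0]
    - [-0.05, 0, 4, 0, 0, 0]
    - [-0.05, 0, 7, 0, 0, 0]
    - [-0.05, 0, 10, 0, 0, 0]
    - [-0.05, 0, 13, 0, 0, 0]
    - [-0.05, 0, 15.5, 0, 0, 0]
    - [-0.05, 0, 17.5, 0, 0, 0]
    - [-0.05, 0, 19, 0, 0, 0]
    - [-0.05, 0, 19.9, 0, 0, 0]
    - [-0.05, 0, 20.3, 0, 0, 0]
    - [-0.05, 0, 20.3, 0, 0, 0]

```text
t: 20.8
tool_pos: [0.6136, -0.0421, 0.0364]
tool_rot: [0.008, -3.138, -0.002]
contact_force: [-0.2, -0.6, 1.0]
opening: 0.0853
```

Call:
apply_moves:
  rows:
    - [0, 0, 0, 0, 0, 0]
    - [0, 0, 0, 0, 0, 0]
    - [0, 0, 0, 0, 0, 0]
    - [0, 0, 0, 0, 0, 0]
    - [0, 0, 0, 0, 0, 0]
    - [0, 0, 0, 0, 0, 0]
  grip: 1
  squeeze: 40

```text
t: 21.4
tool_pos: [0.6145, -0.0424, 0.0378]
tool_rot: [0.008, -3.14, -0.001]
contact_force: [-1.0, -0.5, 5.6]
opening: 0.0455
```

```bash
python3 -c "from mv import *
go(.4259,-.3463,.2)"
```

```text
t 21.4 pos [ 0.6145 -0.0424  0.0378] d cm [ 19.04 -30.29 -16.21] turn [ 0.01 -0.02  0.06] open 0.04548753652576393
```

Call:
apply_moves:
  rows:
    - [0, 0, -0.5, 0, 0, 0]
    - [0, 0, -2, 0, 0, 0]
    - [0, 0, -4.5, 0, 0, 0]
    - [0, 0, -7.5, 0, 0, 0]
    - [0, 0, -10.5, 0, 0, 0]
    - [0, 0, -13.5, 0, 0, 0]
    - [0, 0, -15.5, 0, 0, 0]
    - [0.4, -0.6, -16.5, 0, 0, 0]
    - [1.3, -2, -16.5, 0, 0, 0]
    - [2.8, -4.5, -16.5, 0, 0, 0]
    - [4.7, -7.5, -16.5, 0, 0, 0]
    - [6.6, -10.5, -16.5, 0, 0, 0]
    - [8.5, -13.5, -16.5, 0, 0, 0]
    - [10.4, -16.5, -16.5, 0, 0, 0]
    - [12.3, -19.5, -16.5, 0, 0, 0]
    - [14.2, -22.5, -16.5, 0, 0, 0]
    - [16, -25.5, -16.5, 0, 0, 0]
    - [17.6, -28, -16.5, 0, 0, 0]
    - [18.7, -29.7, -16.5, 0, 0, 0]
    - [19, -30.3, -16.5, 0, 0, 0]

```text
t: 23.4
tool_pos: [0.4235, -0.3476, 0.2008]
tool_rot: [0.002, -3.137, -0.004]
contact_force: [0.9, -0.6, -1.1]
opening: 0.0457
```

Call:
apply_moves:
  rows:
    - [0, 0, 0, 0, 0, 0]
    - [0, 0, 0, 0, 0, 0]

```text
t: 23.6
tool_pos: [0.4229, -0.3468, 0.1995]
tool_rot: [0.002, -3.136, -0.007]
contact_force: [0.3, 1.1, -1.7]
opening: 0.0456
```

```bash
python3 -c "from mv import *
go(.4259,-.3463,.0415)
import cv2
d=ctrl.get_image('wrist');cv2.imwrite('pics/w9.png',d['color'])"
```

```text
t 23.6 pos [ 0.4229 -0.3468  0.1995] d cm [-0.4  -0.02 15.8 ] turn [ 0.05 -0.07  0.02] open 0.0456194172497238
```

View pics/w9.png

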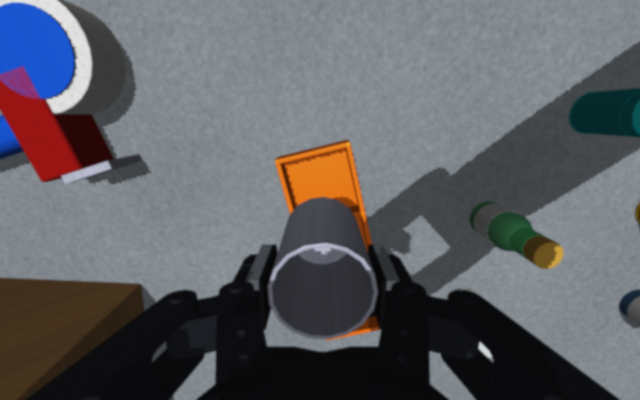

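Call:
apply_moves:
  rows:
    - [-0.1, 0, 1, 0, 0, 0]
    - [-0.3, 0, 3, 0, -0.1, 0]
    - [-0.4, 0, 6, 0, -0.1, 0]
    - [-0.4, 0, 9, 0, -0.1, 0]
    - [-0.4, 0, 11.5, 0, -0.1, 0]
    - [-0.4, 0, 13.2, 0, -0.1, 0]
    - [-0.4, 0, 14.4, 0, -0.1, 0]
    - [-0.4, 0, 15.1, 0, -0.1, 0]
    - [-0.4, 0, 15.5, 0, -0.1, 0]
    - [-0.4, 0, 15.7, 0, -0.1, 0]
    - [-0.4, 0, 15.8, 0, -0.1, 0]
    - [-0.4, 0, 15.8, 0, -0.1, 0]

```text
t: 24.85
tool_pos: [0.4268, -0.3464, 0.0426]
tool_rot: [-0.003, 3.137, 0.005]
contact_force: [-0.7, -0.6, -1.0]
opening: 0.0457
```

```bash
python3 -c "from mv import *
go(.4259,-.3463,.0415)"
```

```text
t 24.85 pos [ 0.4268 -0.3464  0.0426] d cm [0.09 0.01 0.11] turn [0.04 0.05 0.02] open 0.04569453914859718
```

Call:
apply_moves:
  rows:
    - [0, 0, 0.1, 0, 0, 0]
    - [0, 0, 0.2, 0, 0, 0]
    - [0, 0, 0.2, 0, 0, 0]

```text
t: 25.15
tool_pos: [0.4275, -0.347, 0.0418]
tool_rot: [-0.003, 3.136, 0.004]
contact_force: [0.9, 1.5, 4.5]
opening: 0.0456
```

Call:
apply_moves:
  rows:
    - [0, 0, 0, 0, 0, 0]
    - [0, 0, 0, 0, 0, 0]
    - [0, 0, 0, 0, 0, 0]
    - [0, 0, 0, 0, 0, 0]
    - [0, 0, 0, 0, 0, 0]
    - [0, 0, -1, 0, 0, 0]
    - [0, 0, -3, 0, 0, 0]
    - [0, 0, -6, 0, 0, 0]
    - [0, 0, -9, 0, 0, 0]
    - [0, 0, -12, 0, 0, 0]
    - [0, 0, -15, 0, 0, 0]
    - [0, 0, -18, 0, 0, 0]
    - [0, 0, -19.5, 0, 0, 0]
    - [0, 0, -20, 0, 0, 0]
  grip: 0

```text
t: 26.55
tool_pos: [0.427, -0.3481, 0.2445]
tool_rot: [-0.003, 3.133, -0.001]
contact_force: [-0.3, -0.5, 0.2]
opening: 0.0853
```

```bash
python3 -c "from mv import *
go(.5837,-.1649,.24)
import cv2
d=ctrl.get_image('wrist');cv2.imwrite('pics/w10.png',d['color'])"
```

```text
t 26.55 pos [ 0.427  -0.3481  0.2445] d cm [-15.7   18.29   0.57] turn [-0.01  0.1   0.02] open 0.08525583951837225
```

View pics/w10.png

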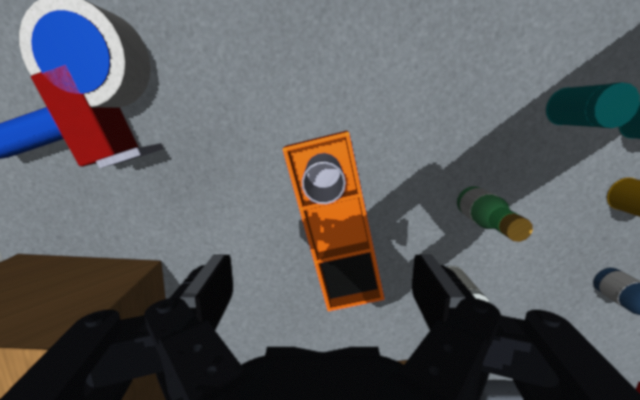

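Cup sits in the near compartment (324,180). Next: white jar.

Call:
apply_moves:
  rows:
    - [-0.7, 0.8, 0.3, 0, 0.1, 0]
    - [-2, 2.3, 0.5, 0, 0.1, 0]
    - [-4, 4.7, 0.5, 0, 0.1, 0]
    - [-6.3, 7.3, 0.5, 0, 0.1, 0]
    - [-8.6, 10, 0.5, 0, 0.1, 0]
    - [-10.9, 12.7, 0.5, 0, 0.1, 0]
    - [-13, 15.2, 0.5, 0, 0.1, 0]
    - [-14.6, 17, 0.5, 0, 0.1, 0]
    - [-15.5, 18, 0.5, 0, 0.1, 0]
    - [-15.7, 18.3, 0.5, 0, 0.1, 0]
    - [-15.7, 18.3, 0.5, 0, 0.1, 0]
    - [-15.7, 18.3, 0.5, 0, 0.1, 0]

```text
t: 27.8
tool_pos: [0.5829, -0.1652, 0.2393]
tool_rot: [0.002, -3.139, -0.0]
contact_force: [0.5, 0.1, 0.2]
opening: 0.0855
```

```bash
python3 -c "from mv import *
go(.5837,-.1649,.036)
import cv2
d=ctrl.get_image('wrist');cv2.imwrite('pics/w11.png',d['color'])
c=cv2.projectPoints(np.array([[.5837,-.1649,.07]]),d['rvec'],d['tvec'],d['mtx'],None)[0];print(c)"
```

```text
t 27.8 pos [ 0.5829 -0.1652  0.2393] d cm [-1.300e-01  2.000e-02  2.033e+01] turn [ 0.   -0.03  0.01] open 0.08554171155996122
[[[320.75886663 186.43144418]]]
```

View pics/w11.png

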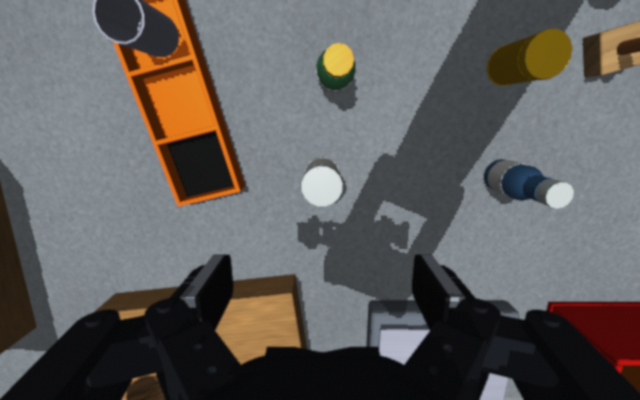

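Call:
apply_moves:
  rows:
    - [0, 0, 1.5, 0, 0, 0]
    - [-0.1, 0, 4, 0, 0, 0]
    - [-0.1, 0, 7, 0, 0, 0]
    - [-0.1, 0, 10, 0, 0, 0]
    - [-0.1, 0, 13, 0, 0, 0]
    - [-0.1, 0, 15.5, 0, 0, 0]
    - [-0.1, 0, 17.5, 0, 0, 0]
    - [-0.1, 0, 19, 0, 0, 0]
    - [-0.1, 0, 19.9, 0, 0, 0]
    - [-0.1, 0, 20.3, 0, 0, 0]
    - [-0.1, 0, 20.3, 0, 0, 0]

```text
t: 28.95
tool_pos: [0.5836, -0.1656, 0.0366]
tool_rot: [0.001, -3.14, -0.0]
contact_force: [0.5, -0.7, 1.0]
opening: 0.0854
```

Call:
apply_moves:
  rows:
    - [0, 0, 0, 0, 0, 0]
    - [0, 0, 0, 0, 0, 0]
    - [0, 0, 0, 0, 0, 0]
    - [0, 0, 0, 0, 0, 0]
    - [0, 0, 0, 0, 0, 0]
    - [0, 0, 0, 0, 0, 0]
  grip: 1
  squeeze: 40

```text
t: 29.55
tool_pos: [0.5844, -0.1659, 0.0377]
tool_rot: [-0.001, 3.142, -0.001]
contact_force: [-0.2, -0.4, 5.1]
opening: 0.0431
```

```bash
python3 -c "from mv import *
go(.4987,-.3284,.2)"
```

```text
t 29.55 pos [ 0.5844 -0.1659  0.0377] d cm [  8.58 -16.26 -16.22] turn [-0.01  0.    0.01] open 0.043103171860076644
```

Call:
apply_moves:
  rows:
    - [0, 0, -0.5, 0, 0, 0]
    - [0, 0, -2, 0, 0, 0]
    - [0, 0, -4.5, 0, 0, 0]
    - [0, 0, -7.5, 0, 0, 0]
    - [0, 0, -10.5, 0, 0, 0]
    - [0, 0, -13.5, 0, 0, 0]
    - [0, 0, -15.5, 0, 0, 0]
    - [0.4, -0.8, -16.4, 0, 0, 0]
    - [1.2, -2.3, -16.4, 0, 0, 0]
    - [2.4, -4.6, -16.4, 0, 0, 0]
    - [3.7, -7, -16.4, 0, 0, 0]
    - [5, -9.5, -16.4, 0, 0, 0]
    - [6.3, -12, -16.4, 0, 0, 0]
    - [7.4, -14, -16.4, 0, 0, 0]
    - [8.2, -15.6, -16.4, 0, 0, 0]
    - [8.5, -16.2, -16.4, 0, 0, 0]
    - [8.5, -16.3, -16.4, 0, 0, 0]
    - [8.5, -16.3, -16.4, 0, 0, 0]

```text
t: 31.35
tool_pos: [0.4995, -0.3284, 0.2014]
tool_rot: [0.001, -3.141, -0.0]
contact_force: [-0.1, 0.3, -1.8]
opening: 0.0434
```

```bash
python3 -c "from mv import *
go(.4987,-.3284,.0415)
import cv2
d=ctrl.get_image('wrist');cv2.imwrite('pics/w12.png',d['color'])"
```

```text
t 31.35 pos [ 0.4995 -0.3284  0.2014] d cm [ 0.07  0.   15.99] turn [ 0.   -0.    0.01] open 0.0433593722011127
```

View pics/w12.png

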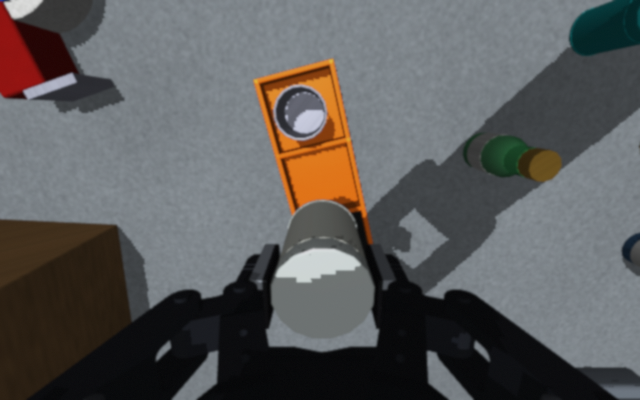

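Call:
apply_moves:
  rows:
    - [0, 0, 1, 0, 0, 0]
    - [0.05, 0, 3, 0, 0, 0]
    - [0.05, 0, 6, 0, 0, 0]
    - [0.05, 0, 9, 0, 0, 0]
    - [0.05, 0, 11.5, 0, 0, 0]
    - [0.05, 0, 13.2, 0, 0, 0]
    - [0.05, 0, 14.4, 0, 0, 0]
    - [0.05, 0, 15.2, 0, 0, 0]
    - [0.05, 0, 15.6, 0, 0, 0]
    - [0.05, 0, 15.9, 0, 0, 0]
    - [0.05, 0, 16, 0, 0, 0]
    - [0.05, 0, 16, 0, 0, 0]

```text
t: 32.6
tool_pos: [0.4996, -0.3285, 0.0422]
tool_rot: [-0.002, 3.141, -0.001]
contact_force: [-0.5, 0.7, -1.2]
opening: 0.043
```

```bash
python3 -c "from mv import *
go(.4987,-.3284,.0415)"
```

```text
t 32.6 pos [ 0.4996 -0.3285  0.0422] d cm [0.09 0.01 0.07] turn [-0.01  0.01  0.01] open 0.042968986947321146
```

Call:
apply_moves:
  rows:
    - [0, 0, 0.1, 0, 0, 0]
    - [0, 0, 0.2, 0, 0, 0]
    - [0, 0, 0.2, 0, 0, 0]

```text
t: 32.9
tool_pos: [0.5002, -0.329, 0.0417]
tool_rot: [-0.002, 3.14, -0.003]
contact_force: [-1.0, 1.3, 5.2]
opening: 0.0429
```

Call:
apply_moves:
  rows:
    - [0, 0, 0, 0, 0, 0]
    - [0, 0, 0, 0, 0, 0]
    - [0, 0, 0, 0, 0, 0]
    - [0, 0, 0, 0, 0, 0]
    - [0, 0, 0, 0, 0, 0]
    - [0, 0, -1, 0, 0, 0]
    - [0, 0, -3, 0, 0, 0]
    - [0, 0, -6, 0, 0, 0]
    - [0, 0, -9, 0, 0, 0]
    - [0, 0, -12, 0, 0, 0]
    - [0, 0, -15, 0, 0, 0]
    - [0, 0, -18, 0, 0, 0]
    - [0, 0, -19.5, 0, 0, 0]
    - [0, 0, -20, 0, 0, 0]
  grip: 0

```text
t: 34.3
tool_pos: [0.5006, -0.3293, 0.2446]
tool_rot: [-0.002, 3.136, -0.007]
contact_force: [0.4, 0.4, 0.0]
opening: 0.0856
```

```bash
python3 -c "from mv import *
go(.4667,-.1513,.24)
import cv2
d=ctrl.get_image('wrist');cv2.imwrite('pics/w13.png',d['color'])"
```

```text
t 34.3 pos [ 0.5006 -0.3293  0.2446] d cm [ 3.37 17.81  0.36] turn [-0.05  0.06  0.01] open 0.08555967032060537
```

View pics/w13.png

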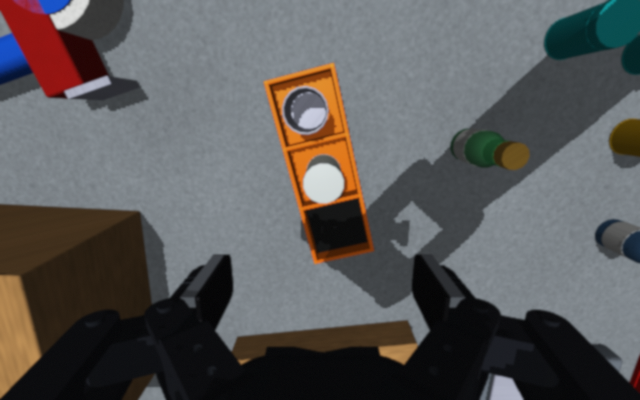

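The jar is in the middle compartment (324,182). Next: green bottle.

Call:
apply_moves:
  rows:
    - [0.2, 0.8, 0.3, 0, 0.05, 0]
    - [0.5, 2.4, 0.4, 0, 0.05, 0]
    - [1, 5, 0.4, 0, 0.05, 0]
    - [1.5, 8, 0.4, 0, 0.05, 0]
    - [2.1, 11, 0.4, 0, 0.05, 0]
    - [2.7, 14, 0.4, 0, 0.05, 0]
    - [3.1, 16.3, 0.4, 0, 0.05, 0]
    - [3.3, 17.5, 0.4, 0, 0.05, 0]
    - [3.4, 17.8, 0.4, 0, 0.05, 0]
    - [3.4, 17.8, 0.4, 0, 0.05, 0]
    - [3.4, 17.8, 0.4, 0, 0.05, 0]

```text
t: 35.45
tool_pos: [0.4661, -0.1517, 0.2386]
tool_rot: [0.001, -3.141, 0.006]
contact_force: [0.5, -0.7, 0.6]
opening: 0.0853
```

```bash
python3 -c "from mv import *
go(.4667,-.1513,.07)
import cv2
d=ctrl.get_image('wrist');cv2.imwrite('pics/w14.png',d['color'])
c=cv2.projectPoints(np.array([[.4667,-.1513,.104]]),d['rvec'],d['tvec'],d['mtx'],None)[0];print(c)"
```

```text
t 35.45 pos [ 0.4661 -0.1517  0.2386] d cm [-0.07  0.1  16.86] turn [-0.04 -0.01  0.01] open 0.08526975569170156
[[[321.2683006  194.51651752]]]
```

View pics/w14.png

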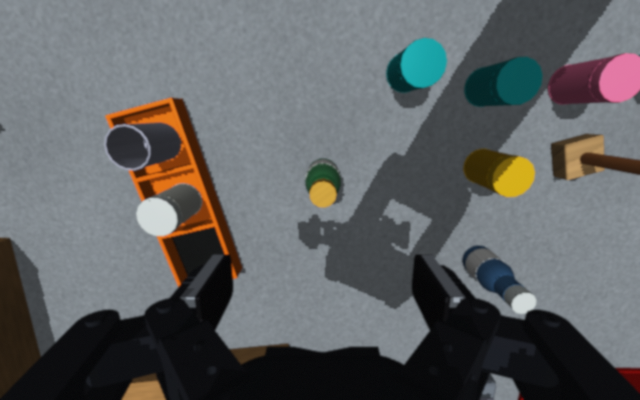

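Call:
apply_moves:
  rows:
    - [0, 0, 1.5, 0, 0, 0]
    - [-0.05, 0.1, 4, 0, 0, 0]
    - [-0.05, 0.1, 7, 0, 0, 0]
    - [-0.05, 0.1, 9.5, 0, 0, 0]
    - [-0.05, 0.1, 12, 0, 0, 0]
    - [-0.05, 0.1, 14, 0, 0, 0]
    - [-0.05, 0.1, 15.5, 0, 0, 0]
    - [-0.05, 0.1, 16.4, 0, 0, 0]
    - [-0.05, 0.1, 16.8, 0, 0, 0]
    - [-0.05, 0.1, 16.8, 0, 0, 0]

```text
t: 36.5
tool_pos: [0.4666, -0.1516, 0.0706]
tool_rot: [0.0, -3.141, 0.005]
contact_force: [1.0, 0.1, 0.5]
opening: 0.0855
```

Call:
apply_moves:
  rows:
    - [0, 0, 0, 0, 0, 0]
    - [0, 0, 0, 0, 0, 0]
    - [0, 0, 0, 0, 0, 0]
    - [0, 0, 0, 0, 0, 0]
    - [0, 0, 0, 0, 0, 0]
    - [0, 0, 0, 0, 0, 0]
    - [0, 0, 0, 0, 0, 0]
    - [0, 0, 0, 0, 0, 0]
  grip: 1
  squeeze: 40

```text
t: 37.3
tool_pos: [0.467, -0.1518, 0.0712]
tool_rot: [-0.0, 3.142, -0.006]
contact_force: [-0.6, 0.9, 5.0]
opening: 0.025
```

```bash
python3 -c "from mv import *
go(.5715,-.3105,.22)"
```

```text
t 37.3 pos [ 0.467  -0.1518  0.0712] d cm [-10.45 -15.93 -14.82] turn [-0.04  0.    0.  ] open 0.025029287367991912
```

Call:
apply_moves:
  rows:
    - [0, 0, -0.5, 0, 0, 0]
    - [0, 0, -2, 0, 0, 0]
    - [0, 0, -4.5, 0, 0, 0]
    - [0, 0, -7, 0, 0, 0]
    - [0, 0, -9.5, 0, 0, 0]
    - [0, 0, -12, 0, 0, 0]
    - [0, 0, -14, 0, 0, 0]
    - [-0.5, -0.8, -15, 0, 0, 0]
    - [-1.5, -2.3, -15, 0, 0, 0]
    - [-2.8, -4.3, -15, 0, 0, 0]
    - [-4.4, -6.7, -15, 0, 0, 0]
    - [-6, -9.1, -15, 0, 0, 0]
    - [-7.6, -11.5, -15, 0, 0, 0]
    - [-9, -13.7, -15, 0, 0, 0]
    - [-10, -15.2, -15, 0, 0, 0]
    - [-10.4, -15.8, -15, 0, 0, 0]
    - [-10.4, -15.9, -15, 0, 0, 0]
    - [-10.4, -15.9, -15, 0, 0, 0]

```text
t: 39.1
tool_pos: [0.5706, -0.3098, 0.2213]
tool_rot: [0.0, -3.141, 0.005]
contact_force: [0.3, 0.6, -2.3]
opening: 0.0251
```

```bash
python3 -c "from mv import *
go(.5715,-.3105,.0785)
import cv2
d=ctrl.get_image('wrist');cv2.imwrite('pics/w15.png',d['color'])"
```

```text
t 39.1 pos [ 0.5706 -0.3098  0.2213] d cm [-0.1  -0.02 14.28] turn [-0.04 -0.01  0.  ] open 0.02512066313582873
```

View pics/w15.png

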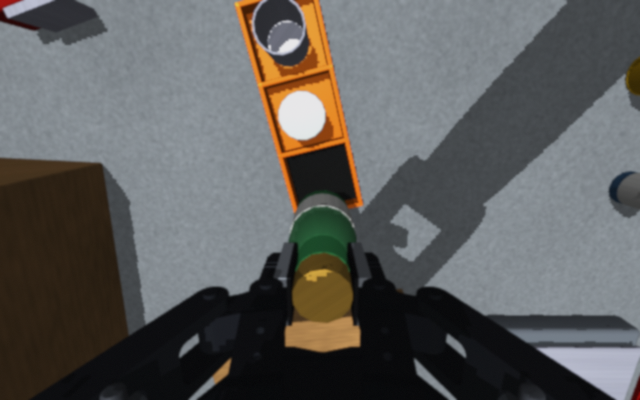

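Call:
apply_moves:
  rows:
    - [0, 0, 1, 0, 0, 0]
    - [-0.1, 0, 3, 0, 0, 0]
    - [-0.1, 0, 5.5, 0, 0, 0]
    - [-0.1, 0, 8, 0, 0, 0]
    - [-0.1, 0, 10, 0, 0, 0]
    - [-0.1, 0, 11.5, 0, 0, 0]
    - [-0.1, 0, 12.7, 0, 0, 0]
    - [-0.1, 0, 13.4, 0, 0, 0]
    - [-0.1, 0, 13.9, 0, 0, 0]
    - [-0.1, 0, 14.2, 0, 0, 0]
    - [-0.1, 0, 14.3, 0, 0, 0]
    - [-0.1, 0, 14.3, 0, 0, 0]

```text
t: 40.35
tool_pos: [0.5719, -0.3103, 0.0791]
tool_rot: [-0.001, 3.141, -0.006]
contact_force: [0.4, 0.2, -0.6]
opening: 0.0251
```

```bash
python3 -c "from mv import *
go(.5715,-.3105,.0785)"
```

```text
t 40.35 pos [ 0.5719 -0.3103  0.0791] d cm [ 0.04 -0.02  0.06] turn [-0.04  0.    0.  ] open 0.025127514353774003
```

Call:
apply_moves:
  rows:
    - [0, 0, 0.1, 0, 0, 0]
    - [0, 0, 0.15, 0, 0, 0]
    - [0, 0, 0.15, 0, 0, 0]

```text
t: 40.65
tool_pos: [0.5722, -0.3106, 0.0782]
tool_rot: [-0.001, 3.14, -0.007]
contact_force: [0.1, 0.9, 1.0]
opening: 0.0249
```

Call:
apply_moves:
  rows:
    - [0, 0, 0, 0, 0, 0]
    - [0, 0, 0, 0, 0, 0]
    - [0, 0, 0, 0, 0, 0]
    - [0, 0, 0, 0, 0, 0]
    - [0, 0, 0, 0, 0, 0]
    - [0, 0, 0, 0, 0, 0]
    - [0, 0, -1, 0, 0, 0]
    - [0, 0, -3, 0, 0, 0]
    - [0, 0, -6, 0, 0, 0]
    - [0, 0, -9, 0, 0, 0]
    - [0, 0, -12, 0, 0, 0]
    - [0, 0, -15, 0, 0, 0]
    - [0, 0, -17, 0, 0, 0]
    - [0, 0, -17, 0, 0, 0]
  grip: 0

```text
t: 42.05
tool_pos: [0.5738, -0.311, 0.254]
tool_rot: [-0.001, 3.133, -0.015]
contact_force: [0.0, -0.4, -0.2]
opening: 0.0853
```

Run:
```python
from mv import *
import cv2
go(.45,0,.25)
for n in("wrist","scene","top"):
    d=ctrl.get_image(n);cv2.imwrite(f'pics/e_{n}.png',d['color'])
```

```text
t 42.05 pos [ 0.5738 -0.311   0.254 ] d cm [12.37 31.1  -0.  ] turn [-0.11  0.1   0.  ] open 0.08529869661150331
```

View pics/e_wrist.png

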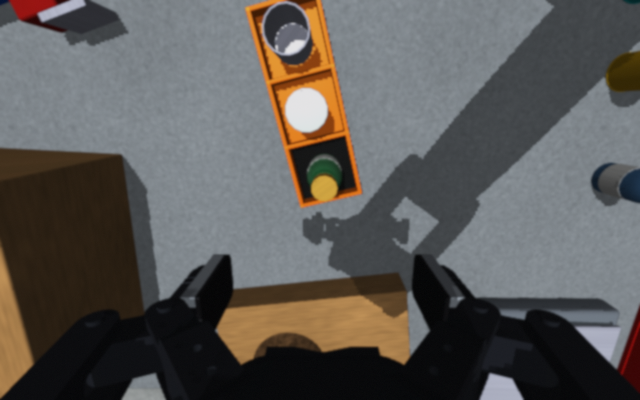

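View pics/e_scene.png

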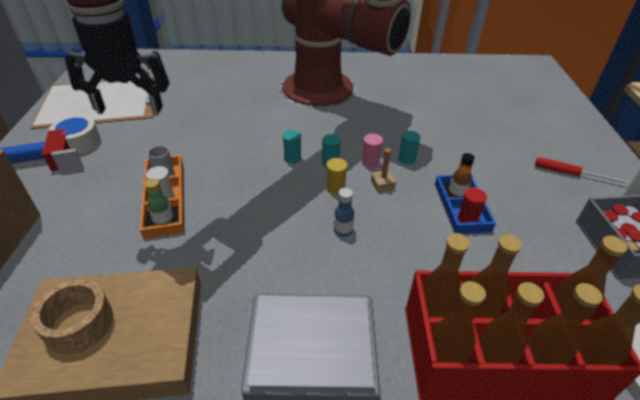

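View pics/e_top.png

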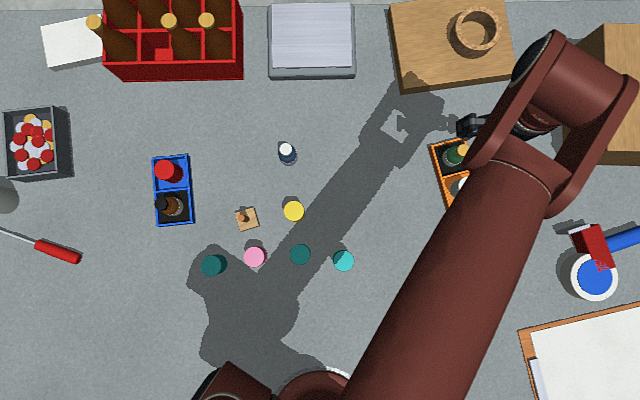

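Run:
```python
src=open('ov.py').read().split("for name,b")[0]
src=src.replace("OBJ=dict(","OBJ0=dict(")
exec(src)
OBJ=dict(amber=(.4739,.3151,.013,.111),red=(.5487,.3211,.022,.074),cup=(.4259,-.3463,.023,.074),white=(.4987,-.3284,.022,.074),green=(.5715,-.3105,.013,.111),**{k:OBJ0[k] for k in("bluebot","yellow","dowel")})
a=cv2.imread("pics/e_scene.png")
out=[]
for b,S in(((120,200,140,250),5),((420,510,140,250),5)):
    im=cv2.resize(a[b[2]:b[3],b[0]:b[1]],None,fx=S,fy=S,interpolation=cv2.INTER_CUBIC);draw(im,"scene",np.array([b[0],b[2]]),S);out.append(im[:550])
cv2.imwrite("pics/e_ov1.png",np.hstack(out)[:,:800])
a=cv2.imread("pics/e_top.png");b=(140,320,130,285);im=cv2.resize(a[b[2]:b[3],b[0]:b[1]],None,fx=3.8,fy=3.8,interpolation=cv2.INTER_CUBIC);draw(im,"top",np.array([b[0],b[2]]),3.8);cv2.imwrite("pics/e_ov2.png",im)
```

```text
(no output)
```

View pics/e_ov1.png

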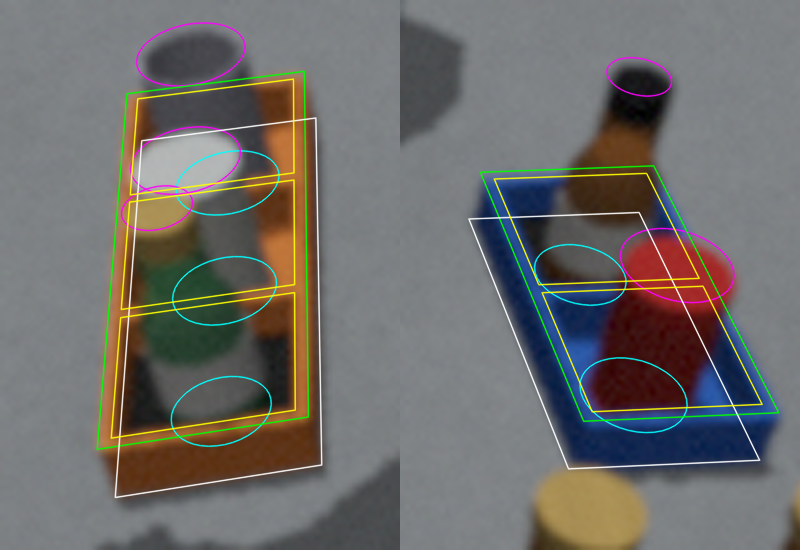

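View pics/e_ov2.png

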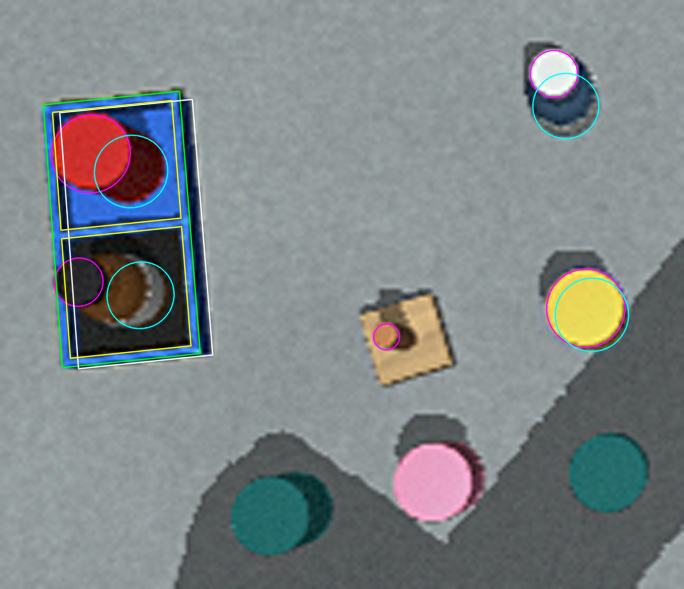

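```bash
python3 -c "
from station import ctrl
o=ctrl.get_obs();print(o['t'],o['contact_force'],abs(o['dq']).max())
print(ctrl.finish_job())"
```

```text
42.2 [ 0.21775375  0.65194972 -1.21361999] 0.020390112574322973
the job is handed in; nothing more can be done
None
```

I packed both trays and handed the job in at 42 s, within the 120 s limit. The hand-in gives no verdict.

- **Blue tray:** the amber bottle is on the black pad and the red tin is in the plain compartment.
- **Orange tray:** the green bottle is on the black pad, the white jar is in the middle compartment and the steel cup is in the near one.

**Last checks:**
- In the scene view all five are upright. Their tops lie within a few mm of where they should be at the compartment centres. The top view confirms this for the blue tray.
- In the top view the arm hid most of the orange tray, so there I relied on the scene and wrist views.
- The blue bottle, yellow tin and dowel block still match their starting positions in the top view.
- The gripper was open and clear of everything, with its fingertips 25 cm above the bench. The highest contact force shown at the end of any move was about 6 N.

The wrist camera put objects about 2 mm further along +y than I had measured from the top view. That is within the calibration tolerance and did not affect the grasps. No check failed.

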